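# Seal the dowel tin with its inner lid and hold up the cover

## Robot

A 6-joint arm with a two-finger parallel gripper is mounted at the origin on the work surface; the furniture and walls round the work are solid. World frame = base frame: x ahead of the robot, y to its left, z up, the work surface at z = 0. Lengths are in m, angles in rad, forces in N, time in s.
With the tool pointing down it reaches from about 0.325 to 0.85 m from the base axis. Payload 4.4 kg.
Tool frame: the origin (TCP) lies between the finger pads; the fingertips stand 25 mm ahead of it and the grasp point (between the pads) lies 6 mm ahead of it (bot.tip_extent is the distance from the TCP to the fingertips, in m); x points along the fingers, y is the direction in which the jaws open and shut, and the axes are right-handed (so a half turn about x gives the same grasp; the last joint's range is limited). The gripper opens to 94 mm and grips with 3 to 60 N. Pads are 16 mm wide; open, the fingers measure 119 mm over their backs; the gripper's body (75 mm by 177 mm) begins 78 mm behind the grasp point.
Start: joints at [-1.28, 0.207, 1.542, -0, 1.393, -0.15], TCP at [0.246, -0.52, 0.23] pointing down, gripper open.
Joint ranges: [-2.73, 2.73], [-0.86, 2.22], [0.23, 2.46], [-1.11, 4.25], [0.08, 2.63], [-2.82, 2.82]. Speed limits (rad/s): [2.79, 2.79, 3.14, 3.14, 3.14, 3.14].

## Interface

Orientations are given as a unit quaternion [w, x, y, z].
In Python, from bench import bot gives the robot as it stands. The module is installed in compiled form; this text tells all that it offers.
- The arm moves only by the tool carry_out, never from a script. Its argument "deltas" is a list that holds one entry, the list of rows, each a list of 7 numbers: the turn, a rotation vector about the tool's x, y, z in degrees, then the shift along the tool's x, y, z in cm, then the opening, from 0 (shut) to 1 (fully open). A call has 1 to 12 rows; each row shifts and turns the commanded pose from where the row before left it, along the tool's axes as they then stand; what a row does not reach is not made up. A row lasts 1/8 s, in which the tool goes at most 62.5 mm and 10.7 degrees, less where a joint would pass 70% of its speed; a pose out of reach is approached as far as the arm can. A call is refused whole if a number of a shift passes 6.25 or a number of a turn 10.7, either way. A call with a gripper value outside its range is refused whole. The fingers move at their own pace and stop on an object; "squeeze" is the grip in N (left out, the last holds). Time passes only in rows, so rows that do not move let the fingers close. It gives the time, the measured TCP pose, the force and the opening at its end, in the units of the state.
- bot.read_state(): the state, without advancing time (a new reading comes with each control period).
- bot.grab_frame(name): name is "scene" or "side" or "wrist"; returns the picture (420x560x3 uint8, red, green, blue); there is no depth.
- bot.camera_params(name): a dict with "fx", "fy", "cx", "cy" (pixels), "position" and "attitude" of the camera in the world. Camera axes: x right, y down, z forward; pixel columns grow to the right and rows downward; lengths in m; the calibration is good to about 2 mm. The wrist camera is an equidistant fisheye: a pixel r from the principal point sees the ray r / f radians off the axis. A picture is of the moment at which its call begins: read the wrist's pose just before it. camera_params takes no time and is no camera call; for the wrist camera it gives the pose at the moment of the call.
- bot.job_done(): hands the job in, once; it reports no verdict.
The state is a dict: "time": time; "qpos": joint angles; "qvel": joint speeds; "effort": joint torques, N m; "ee_pos": TCP position; "eef_rot": TCP orientation; "contact_force": force on the tool from outside, world axes, zero at the start; "torque": the same for the moment, N m; "opening": finger opening in m.
Only numpy, scipy, OpenCV 4.12 (cv2) and the standard library are available. Lean on these libraries where they do the work, as an engineer would, in place of code of your own. Each camera call takes 0.05 s, during which the arm holds its last target. There are 200 camera calls.

## Task

Pick up the two nested lids together by the wooden knob of the inner lid, lower them gently as one onto the open tin of dowel pins until the inner lid sits fully home in its mouth, and let go of the knob. Then lift the outer lid straight off by its collar, leaving the inner lid seated and undisturbed, and finish holding the outer lid level in the gripper, higher than the top of the knob, for me to take. Leave the tin where it stands and the other things on the bench alone.

Things in the scene. Friction and masses are not known exactly. Their poses are not given: they have to be found in the camera images.
- dowel_tin: Open round aluminium tin, loose, 0.4 to 0.8 kg, 68 mm outside diameter, 60 mm high, a few short wooden dowel pins on its bottom. Wall 3 mm, so its mouth is 62 mm wide. Origin: centre of its underside; z up, rim at z = 60 mm.
- inner_lid: Inner lid, steel, 0.14 kg. From below: plug 58 mm in diameter, z 0 to 12 mm, its lowest 4 mm tapered to 52 mm; flange 72 mm in diameter, z 12 to 15 mm, which rests on the tin's rim; wooden knob, a cylinder 24 mm in diameter, z 15 to 65 mm. Origin: centre of the plug's underside, z up. At the start it stands on the bench. Fully home, its origin is 48 mm above the tin's origin.
- outer_lid: Outer lid, aluminium, 0.12 kg, lies loose on the inner lid's flange, the knob standing up through it. Origin: centre of the skirt's lower edge, z up. Skirt 84 mm outside, 78 inside, z 0 to 10 mm; top plate z 10 to 14; collar 48 mm outside, 36 mm hole, z 14 to 30. Nested: origin 5 mm above the inner lid's, up to 3 mm off centre, knob 30 mm out of the collar; rising 60 mm clears the knob.
- marking_gauge: Bystander: wooden marking gauge, 56 x 200 x 64 mm high, loose. Origin: centre of its underside.
- sanding_block: Bystander: cork sanding block, 63 x 111 x 36 mm high, loose. Origin: centre of its underside.
- offcut_5: Bystander: timber offcut, 50 x 120 x 26 mm high, loose. Origin: centre of its underside.
Not all that is in view belongs to the job. What is shaped like the outer_lid but black is not meant.

How it is judged:
By the outcome, as a careful person would: the job done as asked, in the order asked, and still so for the second after the job is handed in, while the arm keeps its last pose, push and grip.
It also fails if it takes over 51 s, if anything falls off the work surface, if the arm or the gripper's body presses on something with over 40 N, if the wrist force passes 120 N, or if a joint passes its speed limit or range.

## Working session

There is one attempt and no reset: what is moved stays moved. The work goes in short steps, Python scripts to look and compute and a tool call to move; the robot and the scene stay as the last step left them, time stands still between calls to the robot, and variables do not carry over. Pictures are saved under pics/ and viewed, about 8 in all and at most 12, crops included, and the job is handed in when it is done.

Besides the shell and the picture viewer there is one more tool, called after ">>>" as a command line: name --argument value ..., lists and objects as JSON in quotes. carry_out: Moves the arm, as the interface text tells. Its arguments: {"type":"object","properties":{"deltas":{"type":"array"},"squeeze":{"type":"number"}},"required":["deltas"]}

```bash
mkdir -p pics
python3 - <<'E'
from bench import bot
import cv2,numpy as np
s=bot.read_state();print({k:np.round(v,3).tolist() for k,v in s.items()})
ims=[]
for n in ["scene","side","wrist"]:
    p=bot.camera_params(n);print(n,p)
    im=bot.grab_frame(n)[:,:,::-1];cv2.imwrite(f"pics/{n}0.png",im)
E
```

```text
{'time': 0.0, 'qpos': [-1.279, 0.207, 1.543, -0.0, 1.393, -0.151], 'qvel': [-0.0, -0.001, -0.001, 0.0, -0.001, -0.001], 'effort': [-0.0, -37.089, -28.141, 0.07, 0.036, -0.0], 'ee_pos': [0.246, -0.519, 0.229], 'eef_rot': [-0.154, -0.69, -0.156, 0.69], 'contact_force': [0.446, 0.832, -0.626], 'torque': [-0.029, 0.004, -0.001], 'opening': 0.094}
scene {'fx': 538.3852359508865, 'fy': 538.3852359508865, 'cx': 281.6403378892183, 'cy': 205.21270038403773, 'position': array([0.06432293, 0.86070291, 0.84818437]), 'attitude': array([ 0.10191208, -0.2436981 ,  0.87283955, -0.4103368 ])}
side {'fx': 544.6065425537098, 'fy': 544.6065425537098, 'cx': 284.05122081814386, 'cy': 208.50132135622425, 'position': array([0.30824095, 0.94252597, 0.66257163]), 'attitude': array([ 0.04377258, -0.10632437,  0.87192741, -0.47594294])}
wrist {'fx': 325.19226210127806, 'fy': 325.19226210127806, 'cx': 279.9170717618731, 'cy': 212.68169727459136, 'position': array([ 0.32194885, -0.48431893,  0.38287699]), 'attitude': array([ 0.12119612,  0.83633001, -0.52900912, -0.07754328])}
```

View pics/scene0.png

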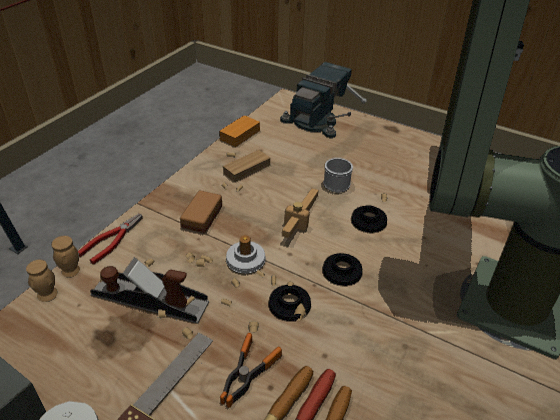

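View pics/side0.png

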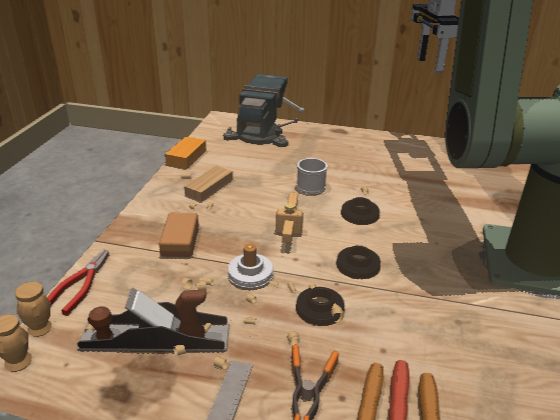

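Nested lids, silver with a knob, are at scene (245,257) / side (250,270). The three black rings at scene (290,302), (343,268) and (369,218) look like the outer lid but are black, so they are not meant. The tin is at scene (338,176) / side (312,177). I'll make one enlarged crop of both items in both views.

```bash
cat > h.py <<'E'
from bench import bot
import numpy as np,cv2
from scipy.spatial.transform import Rotation as R
def rot(q): return R.from_quat(np.r_[q[1:],q[0]])
def ray(p,uv):
    d=(np.array(uv,float)-[p["cx"],p["cy"]])/p["fx"]
    if p.get("fish"):
        t=np.hypot(*d); v=np.r_[d/t*np.sin(t),np.cos(t)]
    else: v=np.r_[d,1]
    return p["position"],rot(p["attitude"]).apply(v/np.linalg.norm(v))
def tri(rays):
    A=sum(np.eye(3)-np.outer(d,d) for _,d in rays); b=sum((np.eye(3)-np.outer(d,d))@o for o,d in rays)
    x=np.linalg.solve(A,b); return x,[np.linalg.norm(np.cross(x-o,d)) for o,d in rays]
def atz(r,z): o,d=r; return o+d*(z-o[2])/d[2]
def proj(p,X):
    v=rot(p["attitude"]).inv().apply(np.atleast_2d(X)-p["position"])
    if p.get("fish"):
        rr=np.hypot(v[:,0],v[:,1]);t=np.arctan2(rr,v[:,2]);s=(t/rr)[:,None]*v[:,:2]
    else: s=v[:,:2]/v[:,2:]
    return s*p["fx"]+[p["cx"],p["cy"]]
def circle(c,r,z,n=72):
    a=np.linspace(0,2*np.pi,n); return np.c_[c[0]+r*np.cos(a),c[1]+r*np.sin(a),np.full(n,z)]
def cam(n):
    p=bot.camera_params(n); p["fish"]=n=="wrist"; return p
def crop(im,u,v,w,h,s): return cv2.resize(im[v:v+h,u:u+w],None,fx=s,fy=s,interpolation=cv2.INTER_CUBIC)
E
python3 - <<'E'
from h import *
a=cv2.imread("pics/scene0.png");b=cv2.imread("pics/side0.png")
o=np.vstack([np.hstack([crop(a,215,225,66,50,6),crop(b,217,235,66,50,6)]),np.hstack([crop(a,305,150,66,50,6),crop(b,279,150,66,50,6)])])
cv2.imwrite("pics/c1.png",o)
S,D=cam("scene"),cam("side")
for n,u,v in [("knobtop",(245,239),(250,247)),("tin rim",(338,166),(312,166))]: print(n,tri([ray(S,u),ray(D,v)]))
E
```

```text
knobtop (array([0.53201744, 0.18727718, 0.06918319]), [np.float64(0.0005123643647351703), np.float64(0.0005123643647354981)])
tin rim (array([ 0.48406555, -0.16005859,  0.06196882]), [np.float64(0.0009754274997649817), np.float64(0.0009754274997648833)])
```

View pics/c1.png

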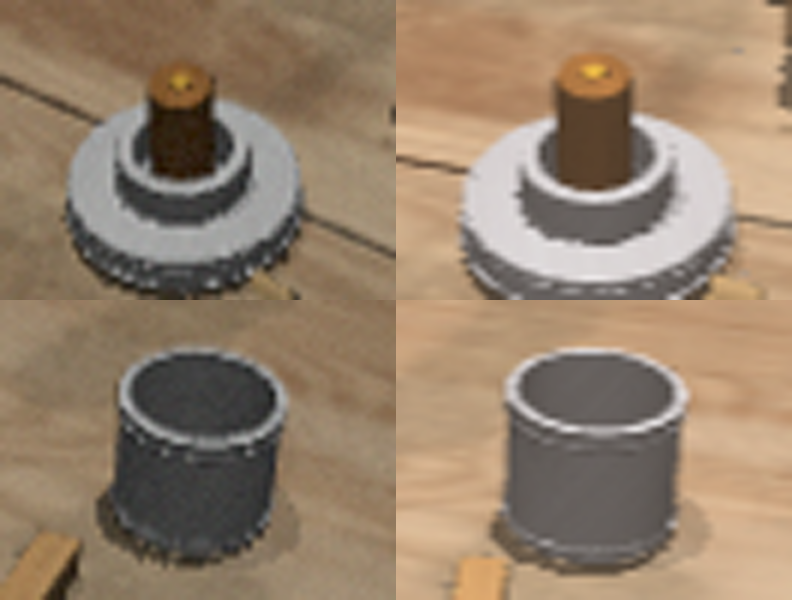

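Run:
```python
from h import *
S,D,W=cam("scene"),cam("side"),cam("wrist")
knob=tri([ray(S,(244.9,238.8)),ray(D,(249.6,247.4))]);tin=tri([ray(S,(338.4,165.8)),ray(D,(311.9,165))])
print(knob,tin)
for u in [(315,190),(283,243),(297,205)]: print("gauge",atz(ray(S,u),.03))
for u in [(292,195),(287,250)]: print("gauge",atz(ray(D,u),.03))
s=bot.read_state();T=rot(s["eef_rot"]);print("tool axes\n",T.as_matrix().round(3))
print("cam z",rot(W["attitude"]).as_matrix().round(3), "cam in tool",T.inv().apply(W["position"]-s["ee_pos"]))
p0=np.array(s["ee_pos"])
for t in ([.484,-.16,.23],[.532,.187,.2]): print(t,"delta tool cm",(T.inv().apply(np.array(t)-p0)*100).round(2)); p0=np.array(t)
```

```text
(array([0.53360243, 0.18513694, 0.06678459]), [np.float64(0.00016321966849274443), np.float64(0.0001632196684928622)]) (array([ 0.48402564, -0.1611615 ,  0.06306585]), [np.float64(2.5897187112527535e-05), np.float64(2.5897187112529917e-05)])
gauge [ 0.50579172 -0.08178053  0.03      ]
gauge [0.47770502 0.12063169 0.03      ]
gauge [ 0.51514205 -0.00829147  0.03      ]
gauge [ 0.51050664 -0.0718342   0.03      ]
gauge [0.4763696  0.12756571 0.03      ]
tool axes
 [[-0.001  0.428 -0.904]
 [ 0.002 -0.904 -0.428]
 [-1.    -0.002 -0.   ]]
cam z [[ 0.428 -0.866 -0.258]
 [-0.904 -0.411 -0.121]
 [-0.001  0.285 -0.959]] cam in tool [-0.15344803  0.00084906 -0.08390861]
[0.484, -0.16, 0.23] delta tool cm [  0.   -22.28 -36.9 ]
[0.532, 0.187, 0.2] delta tool cm [  3.06 -29.31 -19.18]
```

>>> carry_out --deltas '[[[0, 0, 0, 0.2, -2.79, -4.6, 1], [0, 0, 0, 0.2, -2.79, -4.6, 1], [0, 0, 0, 0.2, -2.79, -4.6, 1], [0, 0, 0, 0.2, -2.79, -4.6, 1], [0, 0, 0, 0.2, -2.79, -4.6, 1], [0, 0, 0, 0.2, -2.79, -4.6, 1], [0, 0, 0, 0.2, -2.79, -4.6, 1], [0, 0, 0, 0.2, -2.79, -4.6, 1], [0, 0, 0, 0, 0, 0, 1], [0, 0, 0, 0, 0, 0, 1], [0, 0, 0, 0, 0, 0, 1]]]'

```text
time: 1.52
ee_pos: [0.4825, -0.1618, 0.2144]
eef_rot: [-0.154, -0.69, -0.154, 0.69]
contact_force: [0.2, -0.2, -0.2]
opening: 0.094
```

```bash
cat > look.py <<'E'
from h import *
import sys,json,pickle
name=sys.argv[1]
s=bot.read_state();W=cam("wrist");im=bot.grab_frame("wrist")[:,:,::-1]
cv2.imwrite(f"pics/{name}.png",im);pickle.dump((W,s),open(f"{name}.pkl","wb"))
T=rot(s["eef_rot"]);print(s["time"],s["ee_pos"],T.as_matrix().round(4).tolist(),np.round(s["contact_force"],2))
E
python3 look.py w1
```

```text
1.525 [ 0.4824837  -0.16182613  0.21438186] [[-0.0003, 0.4259, -0.9048], [-0.0003, -0.9048, -0.4259], [-1.0, 0.0001, 0.0004]] [ 0.2  -0.15 -0.2 ]
```

View pics/w1.png

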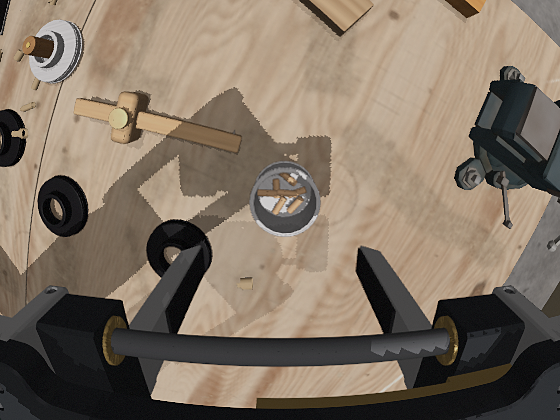

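>>> carry_out --deltas '[[[0, 0, 0, 0, -4, 0, 1], [0, 0, 0, 0, -4, 0, 1], [0, 0, 0, 0, 0, 0, 1], [0, 0, 0, 0, 0, 0, 1], [0, 0, 0, 0, 0, 0, 1]]]'

```text
time: 2.2
ee_pos: [0.4493, -0.0896, 0.2147]
eef_rot: [0.155, 0.69, 0.154, -0.69]
contact_force: [-1.1, -0.7, -0.0]
opening: 0.0942
```

```bash
python3 look.py w2
python3 - <<'E'
from h import *
import pickle
W,s=pickle.load(open("w2.pkl","rb"))
T=rot(s["eef_rot"]);print((T.inv().apply(np.array([.533,.186,.17])-s["ee_pos"])*100).round(2))
u=proj(W,[.484,-.161,.06])[0].astype(int);print(u)
a=cv2.imread("pics/w1.png");b=cv2.imread("pics/w2.png")
print(u[0]-45,u[1]-45)
cv2.imwrite("pics/c2.png",np.hstack([crop(a,240,155,90,90,4),crop(b,u[0]-45,u[1]-45,90,90,4)]))
E
```

```text
2.2 [ 0.44932913 -0.08956528  0.21467407] [[0.0006, 0.4261, -0.9047], [-0.0004, -0.9047, -0.4261], [-1.0, 0.0006, -0.0003]] [-1.11 -0.67 -0.02]
[  4.46 -21.37 -19.31]
[358 204]
313 159
```

View pics/c2.png

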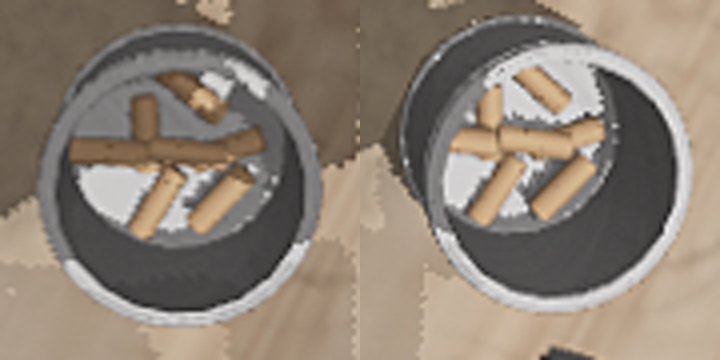

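```bash
cat >> h.py <<'E'
from scipy.optimize import least_squares
def ext(W,c,r):
    q=proj(W,circle(c,r,c[2],360)); return np.r_[q.min(0),q.max(0)]
def fitcirc(obs,r,x0):
    f=lambda x:np.concatenate([ext(W,x,r)-e for W,e in obs]); o=least_squares(f,x0); return o.x,o.fun.round(2)
E
python3 - <<'E'
from h import *
import pickle
W1,_=pickle.load(open("w1.pkl","rb"));W2,_=pickle.load(open("w2.pkl","rb"))
g=lambda l,t,r,b,u,v:np.array([u+l/4,v+t/4,u+r/4,v+b/4])-.4
o1=(W1,g(38,48,323,327,240,155));o2=(W2,g(424-360,40,693-360,312,313,159))
print(fitcirc([o1,o2],.034,[.484,-.161,.06]))
for o in(o1,o2):
    f=lambda x:ext(o[0],[x[0],x[1],.06],.034)-o[1]
    q=least_squares(f,[.484,-.161]);print(q.x,q.fun.round(2))
E
```

```text
(array([ 0.48832547, -0.16424292,  0.0654599 ]), array([-0.69,  0.76, -1.46, -0.8 ,  1.75,  0.74,  0.45, -0.77]))
[ 0.48760827 -0.1658271 ] [ 1.    1.27 -1.01 -1.48]
[ 0.48720776 -0.16500975] [ 1.09  1.21 -1.25 -1.42]
```

>>> carry_out --deltas '[[[0, 0, 0, 0.7, -3.5, -3.2, 1], [0, 0, 0, 0.7, -3.5, -3.2, 1], [0, 0, 0, 0.7, -3.5, -3.2, 1], [0, 0, 0, 0.7, -3.5, -3.2, 1], [0, 0, 0, 0.7, -3.5, -3.2, 1], [0, 0, 0, 0.7, -3.5, -3.2, 1], [0, 0, 0, 0, 0, 0, 1], [0, 0, 0, 0, 0, 0, 1], [0, 0, 0, 0, 0, 0, 1]]]'

```text
time: 3.38
ee_pos: [0.5327, 0.1822, 0.1726]
eef_rot: [-0.154, -0.69, -0.154, 0.69]
contact_force: [0.7, -0.0, -0.8]
opening: 0.0942
```

```bash
python3 look.py w3
```

```text
3.375 [0.53273795 0.1822039  0.17257189] [[-0.0, 0.4259, -0.9048], [-0.0003, -0.9048, -0.4259], [-1.0, 0.0003, 0.0002]] [ 0.67 -0.03 -0.85]
```

View pics/w3.png

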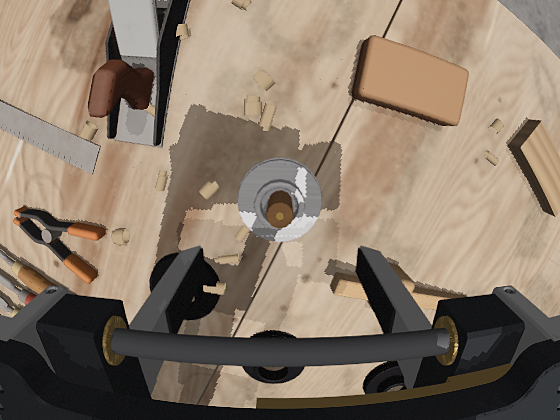

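>>> carry_out --deltas '[[[0, 0, 0, 0, -4, 0, 1], [0, 0, 0, 0, 0, 0, 1], [0, 0, 0, 0, 0, 0, 1], [0, 0, 0, 0, 0, 0, 1]]]'

```text
time: 3.92
ee_pos: [0.516, 0.2188, 0.1727]
eef_rot: [0.155, 0.69, 0.154, -0.69]
contact_force: [0.4, -0.4, 0.3]
opening: 0.0938
```

```bash
python3 look.py w4
python3 - <<'E'
from h import *
import pickle
W,s=pickle.load(open("w4.pkl","rb"))
u=proj(W,[.5325,.185,.05])[0].astype(int)
a=cv2.imread("pics/w3.png");b=cv2.imread("pics/w4.png")
print(u[0]-50,u[1]-50)
cv2.imwrite("pics/c3.png",np.hstack([crop(a,230,150,100,100,4),crop(b,u[0]-50,u[1]-50,100,100,4)]))
E
```

```text
3.925 [0.51599821 0.21879052 0.17265699] [[0.0005, 0.4264, -0.9045], [-0.0002, -0.9045, -0.4264], [-1.0, 0.0004, -0.0004]] [ 0.37 -0.39  0.3 ]
270 164
```

View pics/c3.png

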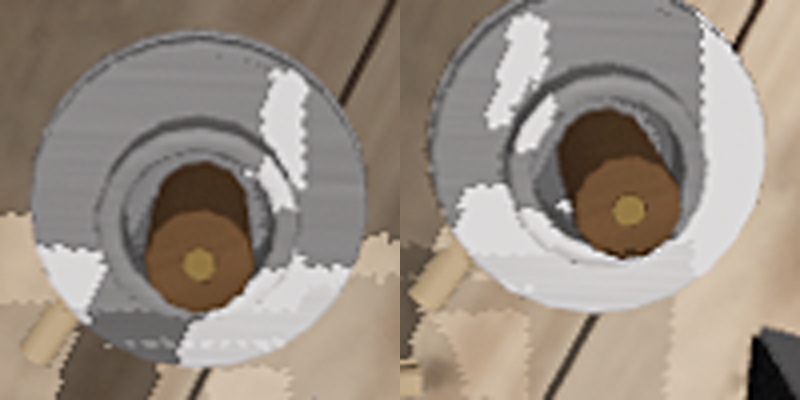

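Run:
```python
from h import *
import pickle
W1,s=pickle.load(open("w3.pkl","rb"));W2,s4=pickle.load(open("w4.pkl","rb"))
g=lambda l,t,r,b,u,v:np.array([u+l/4,v+t/4,u+r/4,v+b/4])-.4
for n,r,z,o in [("knob",.012,.065,[(W1,g(145,209,254,311,230,150)),(W2,g(174,155,282,258,270,164))]),("plate",.042,.019,[(W1,g(30,31,367,367,230,150)),(W2,g(28,-5,366,313,270,164))]),
 ("collar",.024,.035,[(W1,g(97,118,300,318,230,150)),(W2,g(105,65,308,263,270,164))])]:
    print(n,fitcirc(o,r,[.532,.185,z]))
    for q in o: 
        e=q[1];c=[(e[0]+e[2])/2,(e[1]+e[3])/2];print(atz(ray(q[0],c),z))
print((rot(s4["eef_rot"]).inv().apply(np.array([.536,.183,.172])-s4["ee_pos"])*100).round(2))
```

```text
knob (array([0.53535493, 0.1822641 , 0.05832923]), array([ 0.09, -0.53,  0.72,  0.64, -0.57, -0.4 , -0.26,  0.31]))
[0.53722042 0.18352611 0.065     ]
[0.53698778 0.1838367  0.065     ]
plate (array([0.53545604, 0.18317551, 0.01581599]), array([-0.42,  2.05,  0.1 ,  0.13,  0.65, -2.14, -0.32, -0.05]))
[0.53849905 0.18442032 0.019     ]
[0.53592226 0.1847063  0.019     ]
collar (array([0.53690184, 0.18390801, 0.03231842]), array([-0.48,  0.24, -0.02, -0.31,  0.44,  0.22,  0.05, -0.16]))
[0.53806664 0.18419562 0.035     ]
[0.53766807 0.1851893  0.035     ]
[ 0.07  4.09 -0.28]
```

>>> carry_out --deltas '[[[0, 0, 0, 2, 2, -0.14, 1], [0, 0, 0, 2, 1.98, -0.14, 1], [0, 0, 0, 2.5, 0, 0, 1], [0, 0, 0, 2, 0, 0, 1], [0, 0, 0, 1.4, 0, 0, 1], [0, 0, 0, 0.9, 0, 0, 1], [0, 0, 0, 0, 0, 0, 1], [0, 0, 0, 0, 0, 0, 1], [0, 0, 0, 0, 0, 0, 1]]]' --squeeze 25

```text
time: 5.1
ee_pos: [0.5358, 0.1852, 0.0653]
eef_rot: [0.155, 0.691, 0.155, -0.689]
contact_force: [0.5, -0.6, 0.6]
opening: 0.0942
```

```bash
python3 look.py w5
python3 - <<'E'
from h import *
a=cv2.imread("pics/w5.png");b=bot.grab_frame("side")[:,:,::-1]
cv2.imwrite("pics/c4.png",np.hstack([crop(a,170,140,200,200,2),crop(b,200,195,100,100,4)]))
E
```

```text
5.1 [0.53579225 0.18515148 0.06533567] [[0.0017, 0.4277, -0.9039], [0.0003, -0.9039, -0.4277], [-1.0, 0.0005, -0.0017]] [ 0.52 -0.63  0.62]
```

View pics/c4.png

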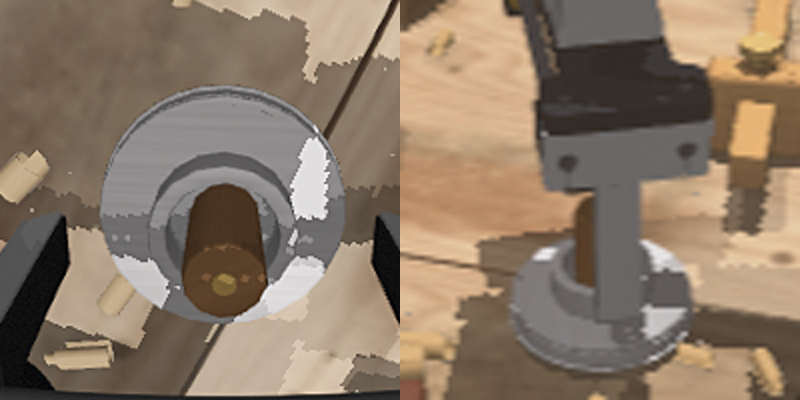

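Run:
```python
from h import *
import pickle
W,s=pickle.load(open("w5.pkl","rb"));T=rot(s["eef_rot"])
g=np.array([170+182/2,140+242/2,170+267/2,140+319/2])-.25
f=lambda x:ext(W,[x[0],x[1],.065],.012)-g
q=least_squares(f,[.535,.184]);print(q.x,q.fun.round(2),"knob-TCP in tool mm",T.inv().apply(np.r_[q.x,.065]-s["ee_pos"])*1e3)
print("scene knob-TCP", T.inv().apply(np.array([.5336,.1851,.065])-s["ee_pos"])*1e3)
```

```text
[0.53691664 0.18336439] [-1.18 -0.29  1.18  0.41] knob-TCP in tool mm [ 0.33706346  2.09614391 -0.25136895]
scene knob-TCP [ 0.33185335 -0.8913173   2.00417599]
```

>>> carry_out --deltas '[[[0, 0, 0, 0, 0, 0, 0.6], [0, 0, 0, 0, 0, 0, 0.45], [0, 0, 0, 0, 0, 0, 0.3], [0, 0, 0, 0, 0, 0, 0.15], [0, 0, 0, 0, 0, 0, 0.1], [0, 0, 0, 0, 0, 0, 0.1], [0, 0, 0, 0, 0, 0, 0.1], [0, 0, 0, 0, 0, 0, 0.1]]]' --squeeze 25

```text
time: 6.2
ee_pos: [0.5353, 0.1847, 0.0645]
eef_rot: [0.155, 0.69, 0.155, -0.69]
contact_force: [0.5, -0.6, -0.5]
opening: 0.0235
```

>>> carry_out --deltas '[[[0, 0, 0, -0.3, 0, 0, 0.1], [0, 0, 0, -0.6, 0, 0, 0.1], [0, 0, 0, -1, 0, 0, 0.1], [0, 0, 0, -1.6, 0, 0, 0.1], [0, 0, 0, -2, 0, 0, 0.1], [0, 0, 0, -2, 0, 0, 0.1], [0, 0, 0, -1.5, 0, 0, 0.1], [0, 0, 0, -1, 0, 0, 0.1], [0, 0, 0, 0, 0, 0, 0.1], [0, 0, 0, 0, 0, 0, 0.1], [0, 0, 0, 0, 0, 0, 0.1]]]'

```text
time: 7.58
ee_pos: [0.5344, 0.1848, 0.1634]
eef_rot: [-0.155, -0.689, -0.155, 0.691]
contact_force: [-0.3, 0.2, -3.0]
opening: 0.0232
```

```bash
python3 look.py w6
python3 - <<'E'
from h import *
a=cv2.imread("pics/w6.png");b=bot.grab_frame("side")[:,:,::-1]
cv2.imwrite("pics/c5.png",np.hstack([crop(a,200,190,133,133,3),crop(b,190,120,133,133,3)]))
E
```

```text
7.575 [0.53439889 0.18480118 0.16340614] [[-0.002, 0.4275, -0.904], [-0.0003, -0.904, -0.4275], [-1.0, -0.0005, 0.002]] [-0.33  0.25 -2.98]
```

View pics/c5.png

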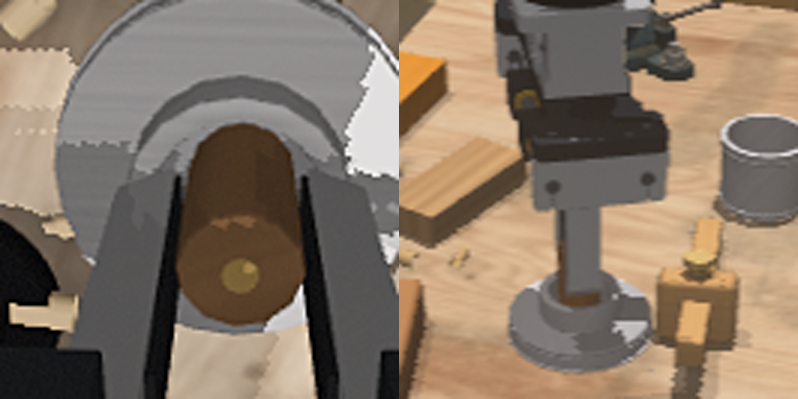

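Run:
```python
from h import *
import pickle
W,s=pickle.load(open("w6.pkl","rb"));T=rot(s["eef_rot"]);z=s["ee_pos"][2]+.0005
g=np.array([200+177/3,190+215/3,200+305/3,190+326/3])-.33
for zz in (z,z+.004):
    q=least_squares(lambda x:ext(W,[x[0],x[1],zz],.012)-g,[.535,.184]);print(q.x,q.fun.round(2),"knob-TCP in tool mm",(T.inv().apply(np.r_[q.x,zz]-s["ee_pos"])*1e3).round(2))
S=cam("side")
for n,c in [("outer",[.5344,.1848]) ]:
    zo=z-.065+.005
    print(ext(S,np.r_[c,zo+.014],.042), "obs", 190+(510-400)/3,190+(652-400)/3)
# tin via wrist with residual per-view fits using all points at z=.06
```

```text
[0.53554128 0.1842105 ] [-1.22 -1.05  1.22  1.29] knob-TCP in tool mm [-0.5   1.02 -0.78]
[0.53746452 0.18512313] [-1.82 -1.52  1.82  1.87] knob-TCP in tool mm [-4.51  1.02 -2.9 ]
[224.98321873 210.95464835 272.87316026 238.10038571] obs 226.66666666666666 274.0
```

>>> carry_out --deltas '[[[0, 0, 0, 0, 1.0, 0.65, 0.1], [0, 0, 0, 0, 2.0, 1.31, 0.1], [0, 0, 0, 0, 2.8, 1.83, 0.1], [0, 0, 0, 0, 3.2, 2.09, 0.1], [0, 0, 0, 0, 3.4, 2.22, 0.1], [0, 0, 0, 0, 3.4, 2.22, 0.1], [0, 0, 0, 0, 3.4, 2.22, 0.1], [0, 0, 0, 0, 3.4, 2.22, 0.1], [0, 0, 0, 0, 3.0, 1.96, 0.1], [0, 0, 0, 0, 2.2, 1.44, 0.1], [0, 0, 0, 0, 1.2, 0.78, 0.1], [0, 0, 0, 0, 0.55, 0.35, 0.1]]]'

```text
time: 9.18
ee_pos: [0.4868, -0.1653, 0.1644]
eef_rot: [0.154, 0.69, 0.155, -0.69]
contact_force: [-0.3, 0.2, -1.9]
opening: 0.0233
```

>>> carry_out --deltas '[[[0, 0, 0, 0.5, 0, 0, 0.1], [0, 0, 0, 0.9, 0, 0, 0.1], [0, 0, 0, 0.8, 0, 0, 0.1], [0, 0, 0, 0.4, 0, 0, 0.1], [0, 0, 0, 0, 0, 0, 0.1], [0, 0, 0, 0, 0, 0, 0.1], [0, 0, 0, 0, 0, 0, 0.1]]]'

```text
time: 10.05
ee_pos: [0.4873, -0.1648, 0.1388]
eef_rot: [0.155, 0.69, 0.155, -0.69]
contact_force: [-0.6, 0.2, -2.1]
opening: 0.0235
```

```bash
python3 look.py w7
python3 - <<'E'
from h import *
s=bot.read_state();p=np.array(s["ee_pos"])
ims=[]
for n,u,v in [("scene",300,125),("side",274,125)]:
    im=bot.grab_frame(n)[:,:,::-1].copy();P=cam(n);cv2.imwrite(f"pics/{n}7.png",im)
    print(n,"pred outer",ext(P,np.r_[p[:2],p[2]-.0645+.019],.042).round(1),"tin rim", ext(P,np.r_[p[:2],.06],.034).round(1),"base",ext(P,np.r_[p[:2],0],.034).round(1))
    ims.append(crop(im,u,v,80,80,5))
cv2.imwrite("pics/c6.png",np.hstack(ims))
E
```

```text
10.05 [ 0.48732987 -0.16482293  0.13883691] [[0.0007, 0.4275, -0.904], [-0.0004, -0.904, -0.4275], [-1.0, 0.0006, -0.0005]] [-0.55  0.25 -2.05]
scene pred outer [321.9 145.2 356.  164.6] tin rim [324.2 157.8 351.3 173.8] base [322.5 176.6 348.9 192.8]
side pred outer [293.2 144.3 329.8 161.1] tin rim [296.1 158.5 325.4 172.4] base [295.2 180.3 323.7 194.9]
```

View pics/c6.png

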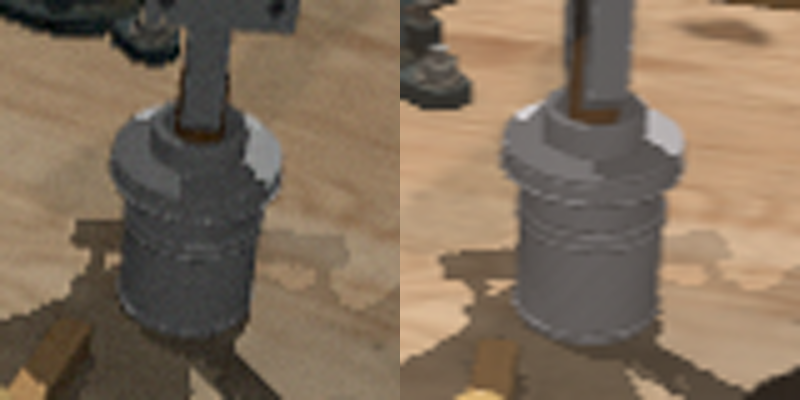

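>>> carry_out --deltas '[[[0, 0, 0, 0, -0.04, 0.09, 0.1], [0, 0, 0, 0.4, 0, 0, 0.1], [0, 0, 0, 0.4, 0, 0, 0.1], [0, 0, 0, 0.25, 0, 0, 0.1], [0, 0, 0, 0.2, 0, 0, 0.1], [0, 0, 0, 0.2, 0, 0, 0.1], [0, 0, 0, 0, 0, 0, 0.1], [0, 0, 0, 0, 0, 0, 0.1]]]'

```text
time: 11.2
ee_pos: [0.4862, -0.1647, 0.124]
eef_rot: [0.155, 0.69, 0.155, -0.69]
contact_force: [0.5, 0.1, -2.7]
opening: 0.0235
```

>>> carry_out --deltas '[[[0, 0, 0, 0.15, 0, 0, 0.1], [0, 0, 0, 0.15, 0, 0, 0.1], [0, 0, 0, 0.15, 0, 0, 0.1], [0, 0, 0, 0, 0, 0, 0.1]]]'

```text
time: 11.7
ee_pos: [0.4859, -0.1646, 0.1192]
eef_rot: [-0.155, -0.69, -0.155, 0.69]
contact_force: [0.0, 0.5, -3.5]
opening: 0.0234
```

>>> carry_out --deltas '[[[0, 0, 0, 0.12, 0, 0, 0.1], [0, 0, 0, 0.12, 0, 0, 0.1], [0, 0, 0, 0.12, 0, 0, 0.1], [0, 0, 0, 0.1, 0, 0, 0.1], [0, 0, 0, 0, 0, 0, 0.1]]]'

```text
time: 12.32
ee_pos: [0.486, -0.1646, 0.1147]
eef_rot: [-0.155, -0.69, -0.155, 0.69]
contact_force: [0.4, -0.9, -3.6]
opening: 0.0235
```

>>> carry_out --deltas '[[[0, 0, 0, 0.1, 0, 0, 0.1], [0, 0, 0, 0.1, 0, 0, 0.1], [0, 0, 0, 0, 0, 0, 0.1], [0, 0, 0, 0, 0, 0, 0.1]]]'

```text
time: 12.82
ee_pos: [0.4861, -0.1647, 0.1129]
eef_rot: [0.155, 0.69, 0.155, -0.69]
contact_force: [0.0, 0.1, -2.7]
opening: 0.0236
```

>>> carry_out --deltas '[[[0, 0, 0, 0.07, 0, 0, 0.1], [0, 0, 0, 0.07, 0, 0, 0.1], [0, 0, 0, 0, 0, 0, 0.1], [0, 0, 0, 0, 0, 0, 0.1]]]'

```text
time: 13.32
ee_pos: [0.4863, -0.1649, 0.1127]
eef_rot: [0.155, 0.69, 0.155, -0.69]
contact_force: [-3.1, 0.6, 5.2]
opening: 0.0236
```

>>> carry_out --deltas '[[[0, 0, 0, -0.06, 0, 0, 0.1], [0, 0, 0, 0, 0, 0, 0.1], [0, 0, 0, 0, 0, 0, 0.3], [0, 0, 0, 0, 0, 0, 0.5], [0, 0, 0, 0, 0, 0, 0.75], [0, 0, 0, 0, 0, 0, 1], [0, 0, 0, 0, 0, 0, 1], [0, 0, 0, 0, 0, 0, 1]]]'

```text
time: 14.32
ee_pos: [0.4861, -0.1647, 0.112]
eef_rot: [-0.155, -0.69, -0.155, 0.69]
contact_force: [0.8, 0.5, -0.4]
opening: 0.0751
```

```bash
python3 look.py w8
python3 - <<'E'
from h import *
a=cv2.imread("pics/w8.png");b=bot.grab_frame("side")[:,:,::-1]
cv2.imwrite("pics/side8.png",b)
cv2.imwrite("pics/c7.png",np.hstack([crop(a,190,150,200,200,2),crop(b,274,135,66,66,6.0606)]))
E
```

```text
14.325 [ 0.48608057 -0.16468058  0.11202512] [[-0.0, 0.4276, -0.904], [-0.0, -0.904, -0.4276], [-1.0, 0.0, 0.0]] [ 0.8   0.46 -0.44]
```

View pics/c7.png

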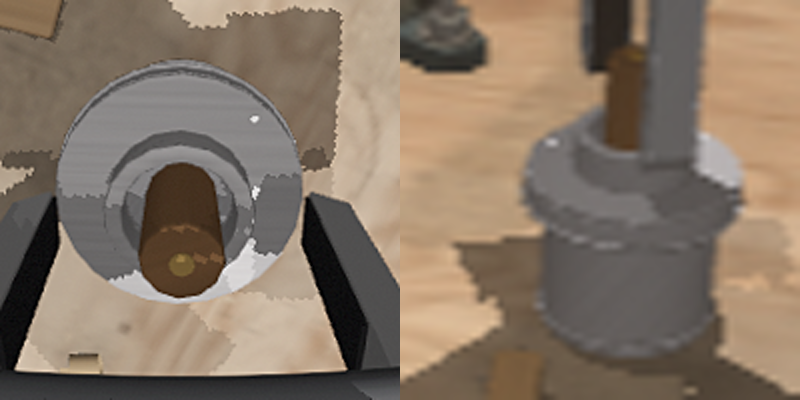

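Run:
```python
from h import *
import pickle
W,s=pickle.load(open("w8.pkl","rb"));T=rot(s["eef_rot"])
def px(*a): return np.array([190+a[0]/2,150+a[1]/2,190+a[2]/2,150+a[3]/2])-.25
for n,z,r,e,m in [("collar",.083,.024,px(105,145,256,0),[0,1,2]),("plate",.067,.042,px(57,64,302,303),[0,2,3]),("knob",.113,.012,px(139,221,223,299),[0,1,2,3])]:
    q=least_squares(lambda x:(ext(W,[x[0],x[1],z],r)-e)[m],[.486,-.165]);print(n,q.x,q.fun.round(2),(T.inv().apply(np.r_[q.x,z]-s["ee_pos"])*1e3).round(2))
```

```text
collar [ 0.4862645  -0.16576517] [-1.07  0.1   1.07] [29.03  1.06  0.3 ]
plate [ 0.48716971 -0.16497776] [-1.7   1.7   0.29] [45.03  0.73 -0.86]
knob [ 0.48759077 -0.16525648] [-1.63 -0.19  1.63  0.33] [-0.97  1.17 -1.12]
```

>>> carry_out --deltas '[[[0, 0, 0, 0.4, 0, 0, 1], [0, 0, 0, 0.4, 0, 0, 1], [0, 0, 0, 0.4, 0, 0, 1], [0, 0, 0, 0.3, 0, 0, 1], [0, 0, 0, 0.15, 0, 0, 1], [0, 0, 0, 0, 0, 0, 1], [0, 0, 0, 0, 0, 0, 1]]]'

```text
time: 15.3
ee_pos: [0.4862, -0.1647, 0.0956]
eef_rot: [0.155, 0.69, 0.155, -0.69]
contact_force: [0.2, -0.6, 0.4]
opening: 0.094
```

>>> carry_out --deltas '[[[0, 0, 0, 0, 0, 0, 0.8], [0, 0, 0, 0, 0, 0, 0.65], [0, 0, 0, 0, 0, 0, 0.58], [0, 0, 0, 0, 0, 0, 0.54], [0, 0, 0, 0, 0, 0, 0.5], [0, 0, 0, 0, 0, 0, 0.4], [0, 0, 0, 0, 0, 0, 0.4], [0, 0, 0, 0, 0, 0, 0.4]]]' --squeeze 25

```text
time: 16.3
ee_pos: [0.486, -0.1646, 0.0956]
eef_rot: [-0.155, -0.69, -0.155, 0.69]
contact_force: [0.2, 0.6, 0.3]
opening: 0.0475
```

Gripped the collar at 47.5 mm (nominal 48). Next is a slow straight lift.

>>> carry_out --deltas '[[[0, 0, 0, -0.1, 0, 0, 0.4], [0, 0, 0, -0.2, 0, 0, 0.4], [0, 0, 0, -0.4, 0, 0, 0.4], [0, 0, 0, -0.5, 0, 0, 0.4], [0, 0, 0, -0.5, 0, 0, 0.4], [0, 0, 0, -0.3, 0, 0, 0.4], [0, 0, 0, 0, 0, 0, 0.4], [0, 0, 0, 0, 0, 0, 0.4]]]'

```text
time: 17.3
ee_pos: [0.486, -0.1646, 0.1155]
eef_rot: [-0.155, -0.69, -0.155, 0.69]
contact_force: [-0.5, -0.6, -1.5]
opening: 0.0477
```

```bash
python3 look.py w9
python3 - <<'E'
from h import *
a=cv2.imread("pics/w9.png");b=bot.grab_frame("side")[:,:,::-1]
cv2.imwrite("pics/c8.png",np.hstack([crop(a,190,150,200,200,2),crop(b,274,135,66,66,6.0606)]))
E
```

```text
17.3 [ 0.48596323 -0.16461708  0.11545207] [[-0.0002, 0.4276, -0.904], [0.0001, -0.904, -0.4276], [-1.0, -0.0002, 0.0001]] [-0.54 -0.55 -1.52]
```

View pics/c8.png

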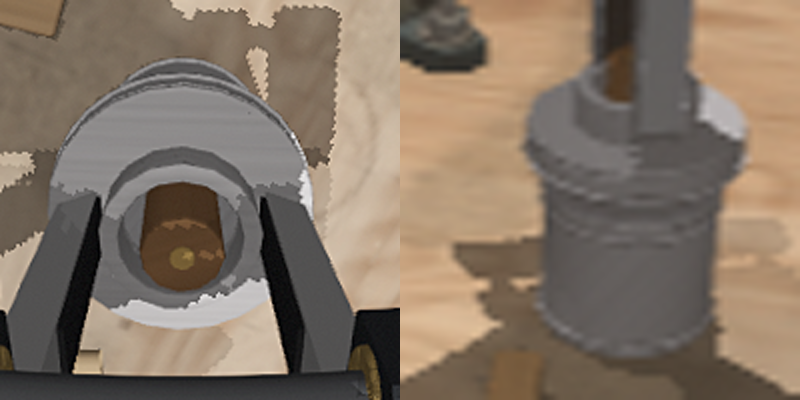

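The outer lid is 20 mm up and level. The inner lid's flange is still on the rim, and the knob is clear inside the collar. I'll continue the lift.

>>> carry_out --deltas '[[[0, 0, 0, -0.4, 0, 0, 0.4], [0, 0, 0, -0.7, 0, 0, 0.4], [0, 0, 0, -0.9, 0, 0, 0.4], [0, 0, 0, -1, 0, 0, 0.4], [0, 0, 0, -1.2, 0, 0, 0.4], [0, 0, 0, -1.5, 0, 0, 0.4], [0, 0, 0, -1.5, 0, 0, 0.4], [0, 0, 0, -1.5, 0, 0, 0.4], [0, 0, 0, -1, 0, 0, 0.4], [0, 0, 0, -0.6, 0, 0, 0.4], [0, 0, 0, 0, 0, 0, 0.4], [0, 0, 0, 0, 0, 0, 0.4]]]'

```text
time: 18.9
ee_pos: [0.4857, -0.1645, 0.2179]
eef_rot: [-0.155, -0.69, -0.155, 0.69]
contact_force: [-0.3, -0.0, -1.8]
opening: 0.0476
```

```bash
python3 look.py w10
python3 - <<'E'
from h import *
a=bot.grab_frame("scene")[:,:,::-1];b=bot.grab_frame("side")[:,:,::-1]
cv2.imwrite("pics/c9.png",np.hstack([crop(a,285,80,100,120,4),crop(b,260,80,100,120,4)]))
E
```

```text
18.9 [ 0.48566953 -0.16447589  0.2178977 ] [[-0.0012, 0.4276, -0.904], [0.0006, -0.904, -0.4276], [-1.0, -0.0011, 0.0008]] [-0.29 -0.01 -1.76]
```

Run:
```python
from h import *
s=bot.read_state();p=np.array(s["ee_pos"])
for n in("scene","side"):
    P=cam(n);im=bot.grab_frame(n).astype(int)
    k=proj(P,[[.486,-.1647,.113],[.486,-.1647,.063]]);print(n,"knob pred top/base px",k.round(1).tolist(),"lid lower edge v",ext(P,np.r_[p[:2],p[2]-.0426],.042).round(1))
    u,v=k[0].astype(int);c=im[v-12:v+28,u-14:u+15];m=(c[...,0]-c[...,2]>22)
    print("\n".join("".join("#" if x else("." if y>110 else "o") for x,y in zip(r,g)) for r,g in zip(m,c.sum(2)/3)))
```

```text
scene knob pred top/base px [[340.1, 148.2], [338.3, 164.9]] lid lower edge v [324.9 117.2 360.4 136. ]
ooooooooo####################
###ooooo#####################
#############################
#############################
#############################
#############################
#############################
#############################
#############################
#############################
#############################
#############################
#############################
#############################
#############################
##########o##################
#############################
#############################
#############################
#############################
#############################
#####o..o####################
###oooooo#########..#########
#oooooooo#########o....######
ooooooooo#########o.....#####
ooooooooo#########oooo...####
ooooooooo########ooooo....###
ooooooooo########oooooo...###
ooooooooo########oooooooo..##
oooooooooo#######oooooooo..##
oooooooooooo###ooooooooooo.##
oooooooooooooooooooooooooo.##
ooooooooooooooooooooooooooo##
oooooo
[... 806 characters left out ...]
##########
#############################
#############################
#############################
#############################
#############################
#############################
#############################
#############################
#######..o###################
####.ooooo#########o...######
##.ooooooo#########o.....####
.ooooooooo#########oooo....##
ooooooooo##########oooooo...#
ooooooooo##########ooooooo...
oooooooooo#########ooooooooo.
oooooooooo#########ooooooooo.
oooooooooooo#####oooooooooooo
ooooooooooooooooooooooooooooo
ooooooooooooooooooooooooooooo
ooooooooooooooooooooooooooooo
oooooooooooooooooooooooooooo.
oooooooooooooooooooooooooooo#
oooooooooooooooooooooooooooo#
```

```bash
python3 -c "
from bench import bot
print(bot.job_done()); s=bot.read_state(); print(s['time'],s['opening'],s['contact_force'])"
```

```text
the job is handed in; nothing more can be done
None
the job is handed in; nothing more can be done
```

The job is done and handed in at about 19 s of the 51 s allowed. I lifted both lids by the knob, lowered them into the tin and let go of the knob. I then lifted the outer lid straight off by its collar and am holding it over the tin.

**Seating:** The lids went in with no sideways contact until a push of about 8 N at the bottom. The tool was then at z = 112.7 mm, against the 112.5 mm expected for fully home.

**Holding:** The gripper has the collar at 47.6 mm, and the tool is vertical to within about 0.1°. The wrist carries about 1.8 N, which fits the outer lid alone. Its lower edge is at about z = 175 mm, above the knob's top at 113 mm.

**Not fully confirmed:**
- My 12-picture limit was used up before the last view, so I checked the final scene by pixel positions only. In both cameras the knob stood within about 1–2 px of where the seated lid should be.
- The last picture I saw, at 20 mm of lift, showed the outer lid level and the inner lid's flange resting on the rim.
- I took no final measurement of whether the tin moved.

**Disagreements:** The wrist camera put the tin and the knob 3–5 mm from where the fixed cameras did. I removed most of that by measuring the knob and tin with the same camera and checking its offset against the gripped knob. The wrist camera also read the heights up to 7 mm off.

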